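Walk the swage block round to the fence

ROBOT

A 6-joint arm with a two-finger parallel gripper is mounted at the origin on the work surface. World frame = base frame: x ahead of the robot, y to its left, z up, the work surface at z = 0. Lengths are in m, angles in rad, forces in N, time in s.
With the tool pointing down it reaches from about 0.275 to 0.875 m from the base axis. Payload 12.5 kg.
Tool frame: the origin (TCP) lies at the centre of the arm's flange, where the gripper is bolted on; the fingertips stand 173 mm ahead of it and the grasp point (between the pads) lies 155 mm ahead of it; z points along the fingers, y is the direction in which the jaws open and shut (so a half turn about z gives the same grasp; the last joint's range is limited). The gripper opens to 85 mm and grips with 20 to 120 N. Pads are 22 mm wide; open, the fingers measure 114 mm over their backs; the gripper's body (76 mm by 85 mm) begins 54 mm behind the grasp point. The pads swing forward as they close: fully open they stand 13 mm farther back than shut.
Start: joints at [1.216, 0.351, 1.652, -0, 1.139, -0.085], TCP at [0.147, 0.53, 0.405] pointing down, gripper open.
Joint ranges: [-2.75, 2.75], [-0.79, 2.1], [0.01, 2.65], [-1.57, 4.71], [0.07, 3.14], [-2.87, 2.87]. Speed limits (rad/s): [2.22, 2.22, 2.79, 3.14, 3.14, 3.14].

INTERFACE

Orientations are given as a unit quaternion [x, y, z, w].
In Python, from station import ctrl gives the robot as it stands. The module is installed in compiled form; this text tells all that it offers. Calls block until the motion is done:
- ctrl.move_pose(position, orientation): joint-space move of the TCP to a pose.
- ctrl.move_l(position, orientation=None, vel=0.15, max_force=None): straight line of the TCP; orientation=None keeps the orientation; vel is the mean speed in m/s. With max_force (N) it stops when the force on the tool has changed by that much, and returns True; else False.
- ctrl.move_j(angles): joint-space move.
- ctrl.grip(opening, grip_force=None): opening from 0.0 (shut) to 1.0 (fully open); grip_force is the grip in N (None keeps the last); returns when the fingers have stopped.
- ctrl.dwell(seconds).
- ctrl.solve_ik(position, orientation): joint angles nearest the present ones, or None.
- ctrl.sense(): the state.
- ctrl.snapshot(name): name is "scene" or "top"; returns a dict with "frame" (420x560x3 uint8, red, green, blue), "camera_matrix" (3x3 intrinsics, pixels), "T" (4x4, takes a point from camera to world coordinates). Camera axes: x right, y up, looking along -z (the intrinsics and any distortion apply to the point x, -y, -z); pixel columns grow to the right and rows downward; lengths in m; the calibration is good to about 2 mm. A picture is of the moment at which its call begins. There is no depth.
A pose or a line that the arm cannot do raises ctrl.IKError and nothing moves.
- ctrl.job_done(): hands the job in, once; it reports no verdict.
The state is a dict: "clock": time; "qpos": joint angles; "joint_vel": joint speeds; "tau": joint torques, N m; "ee_pos": TCP position; "ee_rot": TCP orientation; "wrist_force": force on the tool from outside, world axes, zero at the start; "wrist_torque": the same for the moment, N m; "width": opening from 0.0 (shut) to 1.0 (fully open).
Only numpy, scipy, OpenCV 4.12 (cv2) and the standard library are available. Lean on these libraries where they do the work, as an engineer would, in place of code of your own. Each camera call takes 0.05 s, during which the arm holds its last target.

TASK

The heavy steel swage block stands crooked on the counter in front of the low aluminium fence. Walk it round with the fingertips, pushing now one corner and now another, until a long side (either one) is square to the fence, and only then let it touch: push it up flush against the fence, between the fence's two ends, and let go; no corner may strike the fence while the block is still askew. Only push the block, never lift or tip it, and leave the jar, the red box and the dish where they are.

Things in the scene. Friction and masses are not known exactly. Their poses are not given: they have to be found in the camera images.
- swage_block: Loose steel block, 0.75 to 1 kg, rectangular: 56 mm (own x) by 96 mm (own y) by 24 mm high, 7 mm deep grooves across its top along own x. Lies flat, slides when pushed with some 3 to 12 N. Origin: centre of the underside. The long sides (96 mm) face own +x and -x; either may go against the fence.
- fence: Fixed straight aluminium bar, 240 mm long (own y), 16 mm thick, 18 mm high, with two brass clamp screws (20 mm high) behind it. Origin: on the counter, at the foot of the working face, half-way along the fence. The working face looks to own -x, towards the robot and the block. The block's centre starts some 95 to 125 mm in front of it, far out of square.
- jar: Bystander: small amber jar with white lid, 44 mm across, 55 mm high, to the left of the work. Origin: centre of the underside.
- ring_box: Bystander: red ring box with a black top, 62 x 62 mm, 36 mm high, to the right of the work. Origin: centre of the underside.
- stone_dish: Bystander: blue ceramic dish, 72 mm across, 25 mm high, behind the fence. Origin: centre of the underside.
Mind the look-alikes: they are no part of the job. Leave any green, orange or purple look-alike of the swage_block alone.

How it is judged:
By the outcome, as a careful person would: the job done as asked, in the order asked, and still so for the second after the job is handed in, with the robot touching nothing.
It also fails if it takes over 61 s, if anything falls off the work surface, if the arm or the gripper's body presses on something with over 40 N, if the wrist force passes 120 N, or if a joint passes its speed limit or range.

## Working session

There is one attempt and no reset: what is moved stays moved. The work goes in short steps, each a Python script; the robot and the scene stay as the last script left them, time stands still between calls to the robot, and variables do not carry over. Pictures are saved under pics/ and viewed, and the job is handed in when it is done.

```bash
mkdir -p pics
python3 - <<'E'
from station import ctrl
import cv2,numpy as np
for n in("scene","top"):
    s=ctrl.snapshot(n); cv2.imwrite(f"pics/{n}0.png",s["frame"][:,:,::-1]); np.savez(f"{n}0.npz",**s)
    print(n,s["camera_matrix"].tolist(),np.round(s["T"],4).tolist(),[k for k in s])
s=ctrl.sense();print(s["clock"],s["ee_pos"],s["ee_rot"],s["wrist_force"],s["width"])
E
```

```text
scene [[484.8535967679898, 0.0, 273.82190263452645], [0.0, 484.8535967679898, 207.2707125973688], [0.0, 0.0, 1.0]] [[0.5271, -0.7116, 0.4645, 1.075], [0.8496, 0.4305, -0.3046, -0.2921], [0.0168, 0.5552, 0.8315, 0.9432], [0.0, 0.0, 0.0, 1.0]] ['frame', 'camera_matrix', 'T']
top [[399.25518740658885, 0.0, 280.28025661642806], [0.0, 399.25518740658885, 211.65290145328848], [0.0, 0.0, 1.0]] [[0.0001, 0.9812, -0.1932, 0.4214], [-1.0, -0.0017, -0.0093, 0.0218], [-0.0094, 0.1932, 0.9811, 0.9166], [0.0, 0.0, 0.0, 1.0]] ['frame', 'camera_matrix', 'T']
0.1 [0.14652936 0.53000293 0.40423244] [ 1.34487908e-01  9.90915109e-01 -4.85948978e-04 -1.10060129e-04] [ 0.43173113  0.18162434 -0.81253153] 1.0009697340163386
```

View pics/scene0.png

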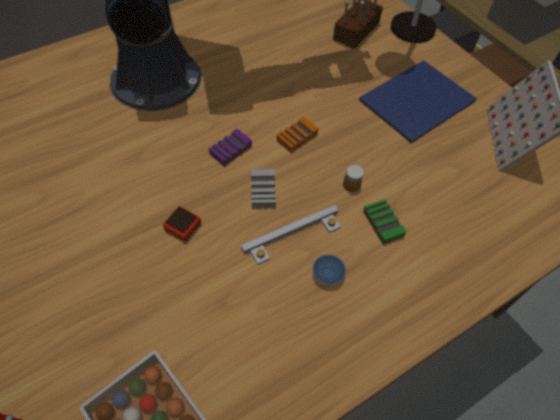

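View pics/top0.png

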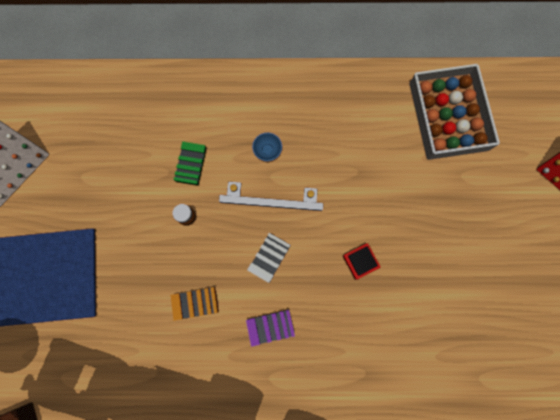

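The top view shows the grey block at about (269,257), the fence from (220,199) to (323,207) and the jar at (183,214). The red box is at (361,261) and the dish at (267,147). Four blocks could be the one meant: grey (269,257), green (190,163), orange (195,303) and purple (271,327). The grey steel one in front of the fence fits the description. I'll confirm it in an enlarged crop.

```bash
cat > loc.py <<'E'
import cv2,numpy as np
def ray(s,px):
    K=s["camera_matrix"];T=s["T"]
    px=np.atleast_2d(px).astype(float)
    d=np.c_[(px[:,0]-K[0,2])/K[0,0],-(px[:,1]-K[1,2])/K[1,1],-np.ones(len(px))]
    return T[:3,3],d@T[:3,:3].T
def onplane(s,px,z):
    o,d=ray(s,px); t=(z-o[2])/d[:,2]; return o+d*t[:,None]
def proj(s,P):
    K=s["camera_matrix"];T=s["T"]
    p=(np.atleast_2d(P)-T[:3,3])@T[:3,:3]
    return np.c_[K[0,2]+K[0,0]*p[:,0]/-p[:,2],K[1,2]-K[1,1]*p[:,1]/-p[:,2]]
E
python3 - <<'E'
import cv2,numpy as np
from loc import *
T=dict(np.load("top0.npz"));S=dict(np.load("scene0.npz"))
a=cv2.resize(T["frame"][170:310,150:400],None,fx=3,fy=3,interpolation=cv2.INTER_CUBIC)
b=cv2.resize(S["frame"][150:290,150:410],None,fx=3,fy=3,interpolation=cv2.INTER_CUBIC)
cv2.imwrite("pics/ctop.png",a[:,:,::-1]);cv2.imwrite("pics/cscene.png",b[:,:,::-1])
for n,px,z in[("block",(269,257),.024),("f1",(220,199),.018),("f2",(323,207),.018),("jar",(183,213),.055),("box",(362,260),.036),("dish",(267,147),.025)]:print(n,onplane(T,px,z).round(3))
E
```

```text
block [[0.494 0.055 0.024]]
f1 [[0.628 0.17  0.018]]
f2 [[ 0.609 -0.068  0.018]]
jar [[0.588 0.244 0.055]]
box [[ 0.487 -0.149  0.036]]
dish [[0.752 0.062 0.025]]
```

View pics/ctop.png

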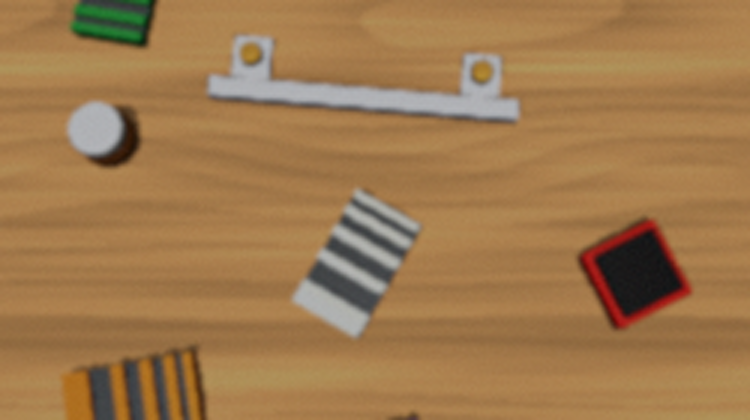

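View pics/cscene.png

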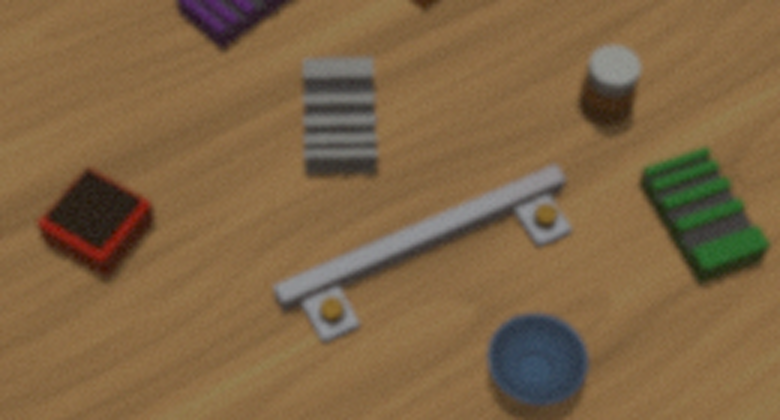

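The crop confirms the grey block: upright in scene, tilted in top with corners (355,190), (420,228), (357,338), (292,298) in crop pixels. Next I measure the block and fence with a saturation mask.

```bash
cat >> loc.py <<'E'
def mask(s,sat=75):
    f=cv2.resize(s["frame"],None,fx=4,fy=4,interpolation=cv2.INTER_CUBIC)
    f=cv2.GaussianBlur(f,(5,5),0)
    return (cv2.cvtColor(f,cv2.COLOR_RGB2HSV)[:,:,1]<sat).astype(np.uint8)
def contour_near(s,P,sat=75):
    m=mask(s,sat); px=proj(s,P)[0]*4+1.5
    cs,_=cv2.findContours(m,cv2.RETR_EXTERNAL,cv2.CHAIN_APPROX_NONE)
    cs=[c for c in cs if cv2.contourArea(c)>300]
    c=max(cs,key=lambda c:cv2.pointPolygonTest(c,tuple(map(float,px)),True))
    return (c[:,0,:]-1.5)/4
def rect(s,P,z,sat=75):
    c=contour_near(s,P,sat); w=onplane(s,c,z)[:,:2]
    (cx,cy),(a,b),an=cv2.minAreaRect((w*1000).astype(np.float32))
    bx=cv2.boxPoints(((cx,cy),(a,b),an))
    e=bx[1]-bx[0]; f=bx[2]-bx[1]
    L=e if np.hypot(*e)>np.hypot(*f) else f
    ang=np.degrees(np.arctan2(L[1],L[0]))%180
    return np.array([cx,cy])/1000,sorted([a,b]),ang,c
E
python3 - <<'E'
from loc import *
T=dict(np.load("top0.npz"));S=dict(np.load("scene0.npz"))
for sat in(55,75,95):
    for s,n in((T,"top"),(S,"scene")):
        for P,z in(((.494,.055,.024),.024),((.618,.05,.018),.018)):
            r=rect(s,P,z,sat);print(sat,n,r[0].round(4),np.round(r[1],1),round(r[2],2))
m=mask(T);cv2.imwrite("pics/m.png",cv2.vconcat([m[680:1240:2,600:1600:2]*255,mask(S)[560:1160:2,600:1600:2]*255]))
E
```

```text
55 top [0.4939 0.0561] [56.9 96.6] 149.78
55 top [0.637  0.0516] [ 51.8 240.2] 85.17
55 scene [0.4999 0.0521] [ 54.6 107.9] 150.24
55 scene [0.6427 0.0493] [ 59.2 241.2] 85.17
75 top [0.4939 0.0562] [58.2 98. ] 149.87
75 top [0.637  0.0516] [ 52.8 241.3] 85.13
75 scene [0.4999 0.0522] [ 56.8 110.9] 150.36
75 scene [0.6426 0.0495] [ 60.6 243. ] 85.22
95 top [0.4939 0.0563] [59.6 99.4] 149.86
95 top [0.6371 0.0516] [ 54. 243.] 85.18
95 scene [0.5    0.0523] [ 58.8 113.7] 150.33
95 scene [0.6425 0.0497] [ 62.4 244.5] 85.19
```

View pics/m.png

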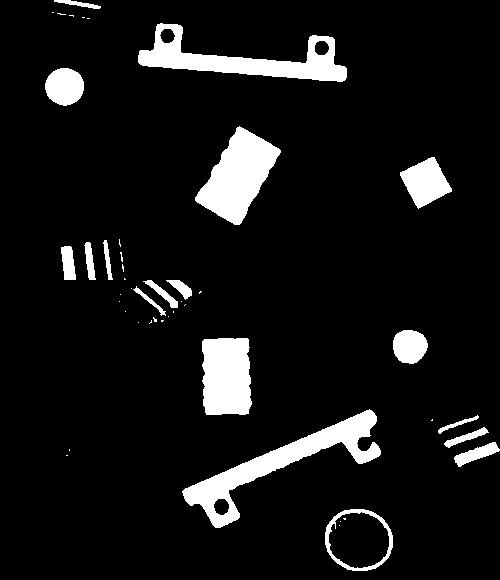

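Run:
```python
from loc import *
T=dict(np.load("top0.npz"));S=dict(np.load("scene0.npz"))
d=np.array([np.cos(np.radians(85.17)),np.sin(np.radians(85.17))]);n=np.array([d[1],-d[0]])
P0=np.array([.615,.05])
for sat in(55,65,75):
  for s,nm,z in((T,"top foot",0.),(T,"top edge",.018),(S,"scene",.018)):
    c=contour_near(s,(.618,.05,.018),sat);w=onplane(s,c,z)[:,:2]
    u=(w-P0)@n;v=(w-P0)@d
    vm=(v.max()+v.min())/2
    pts=[]
    for k in np.arange(-.105,.106,.005):
        b=abs(v-vm-k)<.003
        pts.append((v[b][np.argmin(u[b])],u[b].min()))
    pts=np.array(pts);l=cv2.fitLine(pts.astype(np.float32),cv2.DIST_HUBER,0,1e-5,1e-5).ravel()
    sl=l[1]/l[0];O=P0+d*vm+n*(l[3]+sl*(vm-l[2]))
    print(sat,nm,"ang",round(85.17-np.degrees(np.arctan(sl)),2),"O",O.round(4),"len",round(np.ptp(v),4))
```

```text
55 top foot ang 85.2 O [0.6152 0.0544] len 0.245
55 top edge ang 85.19 O [0.6114 0.0538] len 0.2402
55 scene ang 85.17 O [0.6137 0.0517] len 0.2412
65 top foot ang 85.2 O [0.615  0.0543] len 0.2458
65 top edge ang 85.23 O [0.6112 0.0537] len 0.241
65 scene ang 85.18 O [0.6132 0.0519] len 0.242
75 top foot ang 85.2 O [0.6148 0.0544] len 0.2461
75 top edge ang 85.21 O [0.611  0.0538] len 0.2413
75 scene ang 85.23 O [0.6128 0.052 ] len 0.243
```

```bash
cat > act.py <<'E'
from station import ctrl
from loc import *
FA=85.2; O=np.array([.614,.0525])
V=np.array([np.cos(np.radians(FA)),np.sin(np.radians(FA))]);U=np.array([V[1],-V[0]])
ZUP=.275; ZLO=.182
def quat(phi,flip=0):
    a=np.radians((phi+90)/2+ (90 if flip else 0)); return np.array([np.cos(a),np.sin(a),0,0])
def bestq(p,phi):
    best=None;q0=ctrl.sense()["qpos"]
    for fl in(0,1):
        q=quat(phi,fl)
        j=ctrl.solve_ik(p,q)
        if j is None: continue
        cst=np.abs(np.array(j)-q0).max()+ (5 if abs(j[5])>2.4 else 0)
        if best is None or cst<best[0]: best=(cst,fl)
    return best[1]
def rot(p,c,deg):
    t=np.radians(deg);R=np.array([[np.cos(t),-np.sin(t)],[np.sin(t),np.cos(t)]]);return c+R@(p-c)
def look(P,name,z=.024,view="top"):
    s=ctrl.snapshot(view); np.savez(name+".npz",**s); cv2.imwrite(f"pics/{name}.png",s["frame"][:,:,::-1])
    r=rect(s,(P[0],P[1],z),z,60)
    print(name,view,"c",r[0].round(4),"size",np.round(r[1],1),"ang",round(r[2],2),"u",round((r[0]-O)@U,4),"v",round((r[0]-O)@V,4),"t",round(ctrl.sense()["clock"],2))
    return r
def push(c,ang,sgn,dth,L=.034,cor=.028,zlo=ZLO,half=.0145,gap=.008,vel=.05):
    """sgn=+1: push end at direction ang, -1: opposite end. Always clockwise turn by dth deg."""
    c=np.asarray(c);t=np.radians(ang); d=np.array([np.cos(t),np.sin(t)])*sgn
    f=np.array([d[1],-d[0]])
    C=c-d*cor
    p1=c+d*L-f*(.028+half); p0=p1-f*gap
    phi=np.degrees(np.arctan2(f[1],f[0]))
    fl=bestq([*p0,ZUP],phi);q=lambda x:quat(phi+x,fl)
    ctrl.move_pose([*p0,ZUP],q(0))
    if ctrl.move_l([*p0,zlo],q(0),vel=.12,max_force=8): print("DESCENT CONTACT",ctrl.sense()["ee_pos"])
    ctrl.move_l([*p1,zlo],q(0),vel=vel)
    n=max(1,int(np.ceil(dth/10)));F=[]
    for i in range(1,n+1):
        a=-dth*i/n
        if ctrl.move_l([*rot(p1,C,a),zlo],q(a),vel=vel,max_force=40): print("FORCE STOP");break
        F.append(np.linalg.norm(ctrl.sense()["wrist_force"][:2]))
    a=-dth*i/n;pe=np.array(ctrl.sense()["ee_pos"])[:2];fe=rot(f,np.zeros(2),a)
    ctrl.move_l([*(pe-fe*.01),zlo],q(a),vel=.1)
    ctrl.move_l([*(pe-fe*.01),ZUP],q(a),vel=.2)
    print("pushed F",np.round(F,1),"t",ctrl.sense()["clock"])
E
python3 - <<'E'
from act import *
ctrl.grip(0.0)
print(ctrl.sense()["clock"],ctrl.sense()["width"])
push([.4935,.056],149.8,+1,14)
r=look([.497,.06],"t1"); look([.497,.06],"s1",view="scene")
E
```

```text
0.8667 -0.0032315894003246775
pushed F [0.7 0.9] t 5.7667
t1 top c [0.3548 0.0841] size [276.3 390.6] ang 0.16 u -0.2609 v 0.0098 t 5.82
s1 scene c [0.503  0.0568] size [ 57.1 108.7] ang 137.46 u -0.111 v -0.005 t 5.87
```

View pics/t1.png

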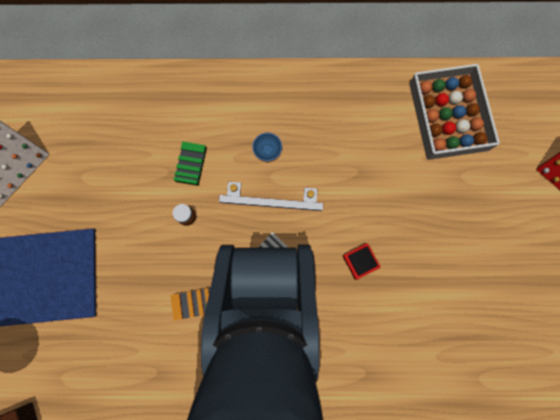

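View pics/s1.png

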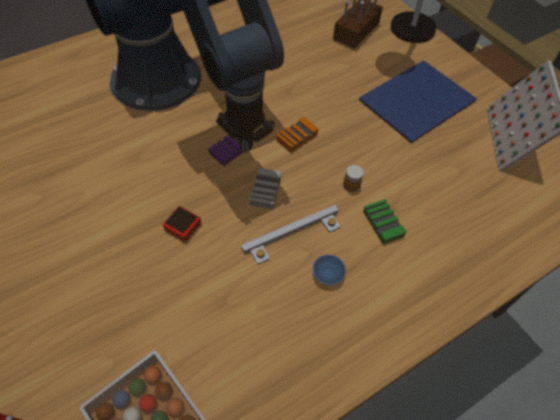

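Top view is blocked by the arm; scene view shows the block at (265,188), turned about 13° the right way. Next I push the other corner.

Run:
```python
from act import *
push([.497,.061],137.2,-1,22)
j=ctrl.sense()["qpos"].copy() if hasattr(ctrl.sense()["qpos"],'copy') else list(ctrl.sense()["qpos"])
j[0]+=0.75; ctrl.move_j(j)
r=look([.49,.055],"t2"); look([.49,.055],"s2",view="scene")
```

```text
pushed F [1.  0.5 0.1] t 9.55
t2 top c [0.4891 0.0543] size [57.6 96.8] ang 115.97 u -0.1246 v -0.0087 t 11.1
s2 scene c [0.4946 0.05  ] size [ 62.2 106.6] ang 115.46 u -0.1188 v -0.0125 t 11.15
```

View pics/t2.png

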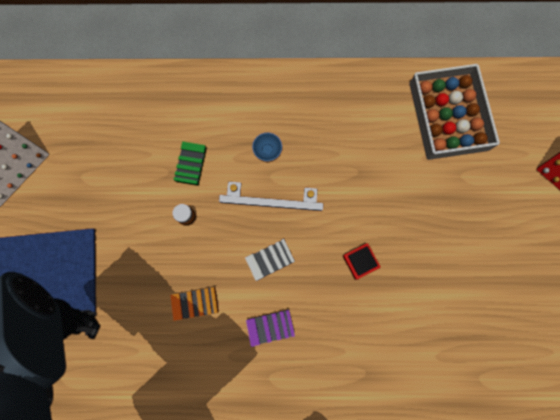

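The top view shows the block at (269,259), now at 116°, with the bystanders and look-alikes unmoved. Next I push the left corner.

Run:
```python
from act import *
push([.489,.0543],116.,+1,30.5)
j=list(ctrl.sense()["qpos"]); j[0]+=0.75; ctrl.move_j(j)
r=look([.50,.06],"t3"); look([.50,.06],"s3",view="scene")
```

```text
pushed F [1.1 1.  0.3 0.2] t 15.9667
t3 top c [0.5034 0.0578] size [57.4 96.5] ang 85.86 u -0.1106 v -0.004 t 17.3
s3 scene c [0.5096 0.0545] size [66.7 99.6] ang 85.98 u -0.1042 v -0.0067 t 17.35
```

View pics/t3.png

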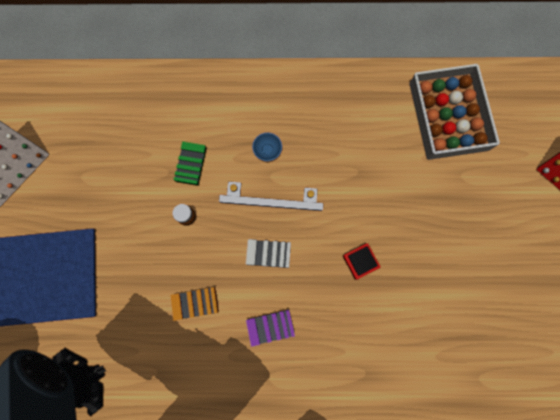

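The top view shows the block at (269,254), within 0.7° of square. Now I push with two open fingertips on its near long side, stopping about 10 mm short of the fence, and check.

```bash
cat >> act.py <<'E'
def W(u,v): return O+U*u+V*v
def push2(u_start,u_end,v,z=.178,dphi=0.,max_force=None,vel=.06):
    phi=FA+dphi
    p=W(u_start,v);fl=bestq([*p,ZUP],phi);q=quat(phi,fl)
    ctrl.move_pose([*p,ZUP],q)
    if ctrl.move_l([*p,z],q,vel=.12,max_force=8): print("DESCENT CONTACT",ctrl.sense()["ee_pos"])
    s=ctrl.move_l([*W(u_end,v),z],q,vel=vel,max_force=max_force)
    st=ctrl.sense();pe=st["ee_pos"][:2];print("stop",s,"finger u",round((pe-O)@U,4),"F",st["wrist_force"].round(1))
    ctrl.move_l([*(pe-U*.012),z],q,vel=.06)
    ctrl.move_l([*(pe-U*.012),ZUP],q,vel=.2)
    j=list(ctrl.sense()["qpos"]); j[0]+=0.75; ctrl.move_j(j)
E
python3 - <<'E'
from act import *
ctrl.grip(0.6)
push2(-.163,-.077,-.005)
r=look(W(-.038,-.005),"t4"); look(W(-.038,-.005),"s4",view="scene")
for n in "ts":
    f=cv2.imread(f"pics/{n}4.png");y,x=(150,170) if n=="t" else (140,200)
    cv2.imwrite(f"pics/{n}4c.png",cv2.resize(f[y:y+130,x:x+190],None,fx=4,fy=4,interpolation=cv2.INTER_CUBIC))
E
```

```text
stop False finger u -0.0776 F [-8.   0.6  5.9]
t4 top c [0.5741 0.0516] size [57.7 96.2] ang 85.23 u -0.0397 v -0.0042 t 24.28
s4 scene c [0.6113 0.0499] size [127.5 240.2] ang 85.27 u -0.0024 v -0.0028 t 24.33
```

View pics/t4c.png

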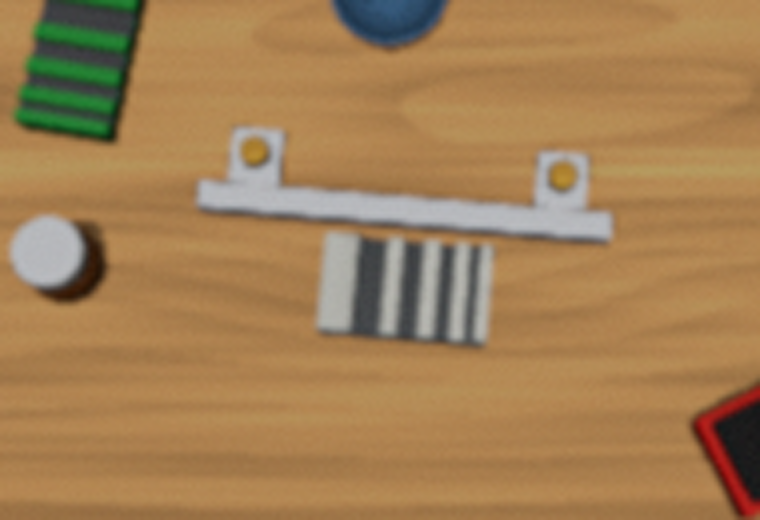

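View pics/s4c.png

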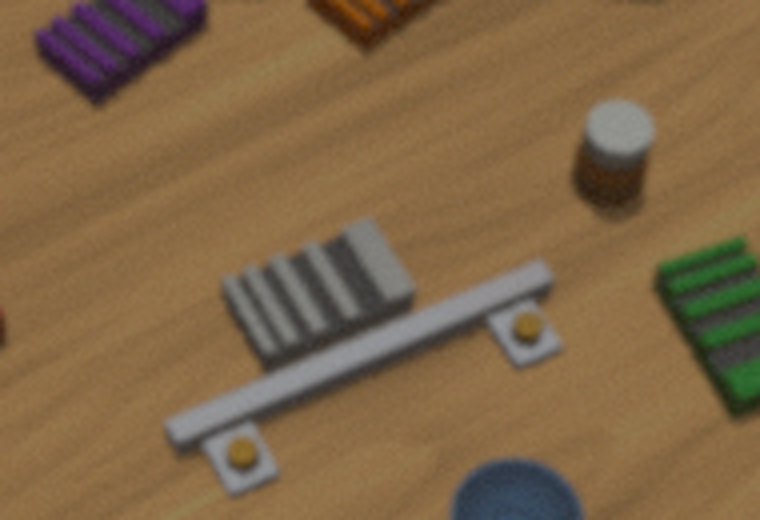

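Both crops show the block parallel to the fence with a gap of about 10 mm, measuring 85.23° against the fence's 85.2°. Now the gentle, force-limited final push.

Run:
```python
from act import *
push2(-.092,-.056,-.0043,max_force=22,vel=.02)
r=look(W(-.028,-.005),"t5"); look(W(-.028,-.005),"s5",view="scene")
for n in "ts":
    f=cv2.imread(f"pics/{n}5.png");y,x=(150,170) if n=="t" else (140,200)
    cv2.imwrite(f"pics/{n}5c.png",cv2.resize(f[y:y+130,x:x+190],None,fx=4,fy=4,interpolation=cv2.INTER_CUBIC))
```

```text
stop True finger u -0.0672 F [ 0.1 -0.4 -0.4]
t5 top c [0.6084 0.0536] size [106.  239.1] ang 85.23 u -0.0057 v 0.0006 t 30.45
s5 scene c [0.6161 0.0495] size [117.7 240.1] ang 85.23 u 0.0024 v -0.0028 t 30.5
```

View pics/t5c.png

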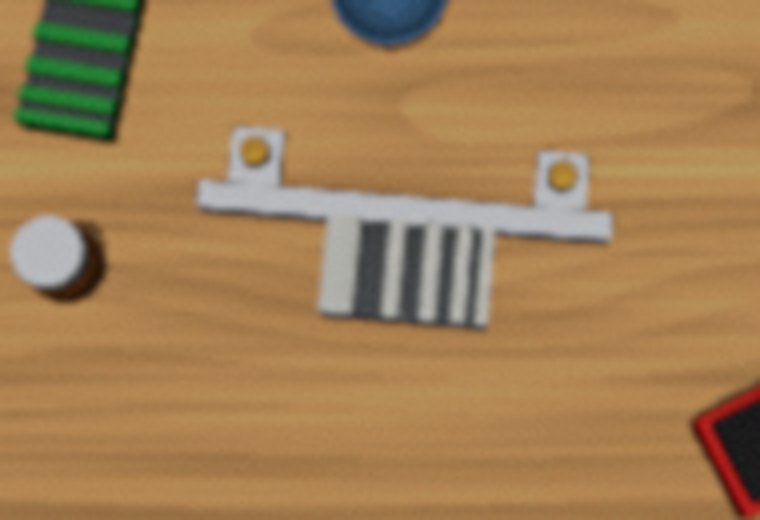

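View pics/s5c.png

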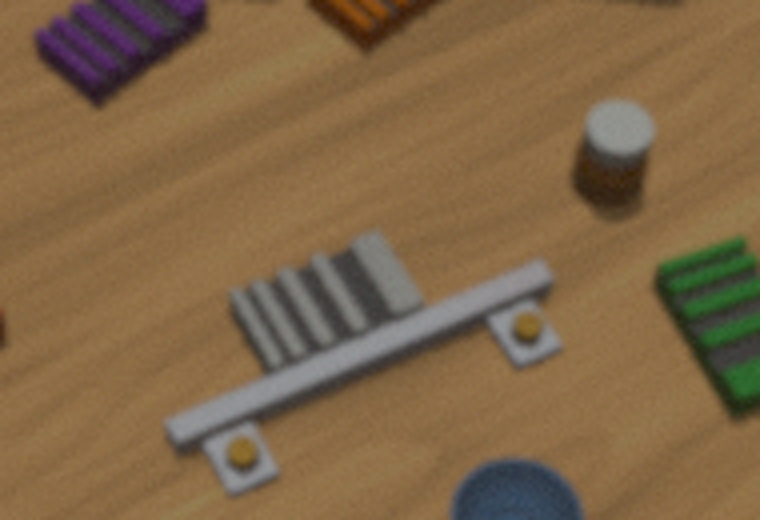

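The crops show the block seated on the fence with no visible gap. The force reading after the stop was near zero, so I'll confirm contact with fine guarded steps.

Run:
```python
from act import *
phi=FA;p=W(-.082,-.0043);fl=bestq([*p,ZUP],phi);q=quat(phi,fl);z=.178
ctrl.move_pose([*p,ZUP],q)
print(ctrl.move_l([*p,z],q,vel=.12,max_force=8))
ctrl.move_l([*W(-.0695,-.0043),z],q,vel=.05,max_force=15)
for u in(-.0685,-.068,-.0675,-.067,-.0665,-.066,-.0655,-.065):
    s=ctrl.move_l([*W(u,-.0043),z],q,vel=.01,max_force=22)
    st=ctrl.sense();f=st["wrist_force"];print(u,s,round((st["ee_pos"][:2]-O)@U,4),"Fu",round(f[:2]@U,1),"Tz",st["wrist_torque"].round(2))
    if s or abs(f[:2]@U)>22: break
pe=st["ee_pos"][:2]
ctrl.move_l([*(pe-U*.012),z],q,vel=.06)
ctrl.move_l([*(pe-U*.012),ZUP],q,vel=.2)
j=list(ctrl.sense()["qpos"]); j[0]+=0.75; ctrl.move_j(j)
for n,v in(("t6","top"),("s6","scene")):
    s=ctrl.snapshot(v);np.savez(n+".npz",**s);cv2.imwrite(f"pics/{n}.png",s["frame"][:,:,::-1])
print(ctrl.sense()["clock"])
# near edge line angle of the block from top contour + bystander image diff
T=dict(np.load("t6.npz"));c=contour_near(T,W(-.028,-.005).tolist()+[.024],60);w=onplane(T,c,.024)[:,:2]
u=(w-O)@U;v=(w-O)@V;b=(v>-.045)&(v<.037)&(u<-.04)
l=np.polyfit(v[b],u[b],1);print("near edge vs fence deg",np.degrees(np.arctan(l[0])),"u",l[1],"v range",v[u<-.03].min(),v[u<-.03].max())
A=dict(np.load("top0.npz"))
for nm,(x,y) in dict(jar=(183,213),box=(362,260),dish=(267,147),green=(190,163),orange=(195,303),purple=(271,327)).items():
    a=A["frame"][y-28:y+28,x-30:x+30].astype(np.float32).mean(2);d=T["frame"][y-28:y+28,x-30:x+30].astype(np.float32).mean(2)
    print(nm,cv2.phaseCorrelate(a,d,cv2.createHanningWindow((60,56),cv2.CV_32F)))
```

```text
False
-0.0685 False -0.0684 Fu 0.9 Tz [ 0.09  0.   -0.07]
-0.068 False -0.0682 Fu -2.7 Tz [0.04 0.42 0.  ]
-0.0675 False -0.068 Fu -5.7 Tz [0.11 0.86 0.02]
-0.067 False -0.0678 Fu -8.6 Tz [0.15 1.24 0.03]
-0.0665 False -0.0676 Fu -10.7 Tz [ 0.16  1.56 -0.02]
-0.066 False -0.0674 Fu -13.0 Tz [0.17 1.97 0.01]
-0.0655 False -0.0672 Fu -15.8 Tz [0.16 2.29 0.02]
-0.065 False -0.067 Fu -17.6 Tz [0.24 2.6  0.02]
37.9
near edge vs fence deg 0.01703994481006045 u -0.05804454169455604 v range -0.0522435597650384 0.04384843524364197
jar ((-0.09608023945709121, -0.05587797506589709), 0.8543906839688619)
box ((-0.16253989318803974, -0.015747801241683845), 1.0940516885121663)
dish ((-0.07203815016200465, -0.0706140635014485), 0.9316096666124132)
green ((0.04344329532557367, 0.0003098387464532948), 1.002823093202379)
orange ((0.09319794115219793, -0.002153479056136831), 0.6537168510754903)
purple ((-0.1381365630578415, 0.12500480890848564), 0.8813271019193861)
```

```bash
python3 -c "
import cv2
a=cv2.imread('pics/t6.png')[130:340,150:400];b=cv2.imread('pics/s6.png')[90:300,160:410]
cv2.imwrite('pics/both6.png',cv2.resize(cv2.hconcat([a,b]),None,fx=1.6,fy=1.6,interpolation=cv2.INTER_CUBIC))"
```

```text
(no output)
```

View pics/both6.png

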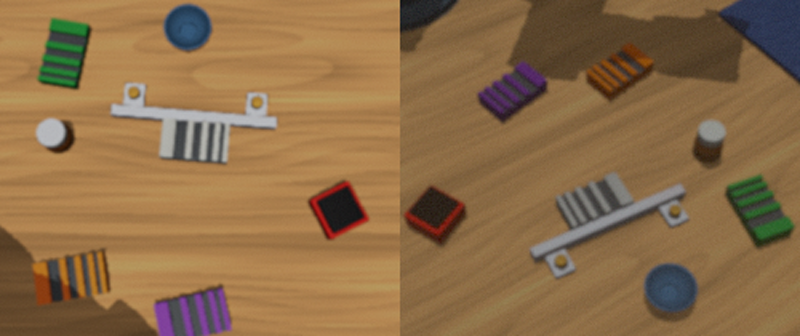

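Run:
```python
from station import ctrl
ctrl.job_done();print(ctrl.sense()["clock"])
```

```text
the job is handed in; nothing more can be done
the job is handed in; nothing more can be done
```

The grey swage block is square and flush against the fence, about 4 mm from its middle, and I handed the job in with the clock at about 38 s of the 61 s allowed.

**What I did:**
- I turned the block about 64° with three pushes of the shut fingertips on alternate corners (left, right, left), well clear of the fence.
- I then pushed it forward with two fingertips on its near long side, stopping about 10 mm short of the fence. There it measured 85.23° against the fence's 85.2°.
- Only then did I close the gap, with a slow push set to stop on contact.

**Last checks:**
- **Squareness:** the block's near edge is 0.02° off the fence line.
- **Contact:** a second gentle push rose steadily to 17.6 N, where 8 N had been enough to slide the block. It showed no twist, so the block is seated rather than touching at one corner.
- **Position:** the block lies between about -52 mm and +44 mm along the fence, inside its ±120 mm.
- **Bystanders and look-alikes:** image shifts were under 0.2 px, so none of them moved.

**Checks that failed or disagreed:**
- The wrist force read near zero just after the final push stopped on its force limit, which is why I added the second push.
- In the end position the whole-block rectangle fit merged with the fence in the images, so I used the near-edge line fit instead.
- The block's distance from the fence by camera alone is only good to 1 to 2 mm, so the flush contact rests on the force reading.

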